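# Snap the missing support pad into the glass stand

### The job

The glass-grinding stand is missing one of its four rubber support pads. Take the snap-in pad from the wooden rack, put its ball stem into the bare hollow post and press it down until it snaps home, its rubber sitting flat on the rim of the post, without ramming it (never more than about 25 N on the stand); then let go, leaving the other things where they are.

Things in the scene. Friction and masses are not known exactly. Their poses are not given: they have to be found in the camera images.
- pad: The loose snap-in support pad, standing stem-down in one of the rack's two holes: a black rubber puck 40 mm across and 26 mm tall, with a steel stem below it (10 mm thick) that ends in an 18 mm ball, its centre 19.5 mm and its lowest point 28.5 mm below the puck. 50 to 100 g. Origin: centre of the puck's flat underside; z up, towards its top.
- ball (a point): Centre of the pad's ball. Four sprung catches in the bore hold it: they touch it with the puck about 14 mm above the real rim, resist most (about 10 to 16 N) at 8 to 12 mm above, cease to resist about 3.5 mm above, and then pull the pad down (up to about 6 N) until the puck sits on the rim, which is rigid.
- socket (a point): Nominal mouth of the stand's bare hollow post (33 mm outside, 22 mm bore 32 mm deep, upright, greased, rigid rim). True sideways, on the bore's axis, but always 60 mm above the work surface. The post is screw-adjusted: its real mouth lies anywhere from 12 mm below to 12 mm above this point and is not tracked, so it must be felt.
- stand: The fixed stand: a teal base plate 170 x 170 x 12 mm with four upright posts 120 mm apart at its corners (x and y = +-60 mm). Three carry pads like the loose one (their undersides 60 mm above the work surface); the bare post is at x = +60, y = +60 mm. Origin: centre of the plate's underside, on the work surface. It may be turned any way round.
- rack: Fixed wooden block 75 x 160 x 36 mm with two 24 mm holes at y = -40 and +40 mm. Origin: centre of its underside, on the work surface.
- stop_pin: Plain aluminium pin standing in the rack's other hole: head 28 mm across and 36 mm tall, straight stem; not wanted. Origin: centre of the underside of its head, on the rack's top.
- star_knob: Loose black hand knob, 40 mm across, 29 mm tall, standing on the middle of the stand's plate. Leave alone. Origin: centre of its underside.
- flange: Loose aluminium disc flange 68 mm across, 20 mm tall, lying between rack and stand. Leave alone. Origin: centre of its underside.
There are look-alikes about, which are no part of the job. What is shaped like the stand but orange is not meant.

How it is judged:
By the outcome, as a careful person would: the job done as asked, in the order asked, and still so for the second after the job is handed in, with the robot touching nothing.
It also fails if it takes over 58 s, if anything falls off the work surface, if the arm or the gripper's body presses on something with over 40 N, if the wrist force passes 120 N, or if a joint passes its speed limit or range.

### The arm

A 6-joint arm with a two-finger parallel gripper is mounted at the origin on the work surface. World frame = base frame: x ahead of the robot, y to its left, z up, the work surface at z = 0. Lengths are in m, angles in rad, forces in N, time in s.
With the tool pointing down it reaches from about 0.3 to 0.95 m from the base axis. Payload 3.1 kg.
Tool frame: the origin (TCP) lies at the very end of the fingers, on their centre line; the grasp point (between the pads) lies 19 mm behind it; z points along the fingers, y is the direction in which the jaws open and shut (so a half turn about z gives the same grasp; the last joint's range is limited). The gripper opens to 85 mm and grips with 20 to 120 N. Pads are 22 mm wide; open, the fingers measure 114 mm over their backs; the gripper's body (76 mm by 85 mm) begins 54 mm behind the grasp point. The pads swing forward as they close: fully open they stand 13 mm farther back than shut.
Start: joints at [-1.26, 0.308, 1.634, -0, 1.2, -0.07], TCP at [0.232, -0.58, 0.231] pointing down, gripper open.
Joint ranges: [-3.06, 3.06], [-0.79, 1.96], [0.05, 2.63], [-1.19, 4.34], [0.05, 2.64], [-2.94, 2.94]. Speed limits (rad/s): [2.79, 2.79, 3.14, 3.14, 3.14, 3.14].

### API

Orientations are given as a 3x3 rotation matrix whose columns are the frame's x, y, z axes.
In Python, from plant import manip, optics, finder gives the robot as it stands.
- The arm moves only by the tool servo_tool, never from a script. Its argument "motion" is one flat list of numbers, 4 for each row, row after row: the shift along the tool's x, y, z in mm, then the turn about the tool's z in degrees. In form: [dx, dy, dz, spin, dx, dy, dz, spin, ...]. A call has 1 to 20 rows; each row shifts and turns the pose as measured when the row begins, along the tool's axes as they then stand; what a row does not reach is not made up. A row lasts 1/12 s, in which the tool goes at most 41.7 mm and 7.16 degrees, less where a joint would pass 70% of its speed; a pose out of reach is approached as far as the arm can. A call is refused whole if a number of a shift passes 41.7 or a number of a turn 7.16, either way. A call with a gripper value outside its range is refused whole. "jaw" is the closure, from 0 (fully open) to 1 (shut), set as the call begins (left out, the last holds). The fingers move at their own pace and stop on an object; the grip force is fixed at half the most. Time passes only in rows, so rows that do not move let the fingers close. It gives the time, the measured TCP pose, the force and the opening at its end, in the units of the state.
- manip.get_state(): the state, without advancing time (a new reading comes with each control period).
- optics.capture(name): name is "scene" or "side" or "wrist"; returns a dict with "pixels" (420x560x3 uint8, red, green, blue), "intrinsics" (3x3 intrinsics, pixels), "world_from_camera" (4x4, takes a point from camera to world coordinates); the wrist camera has in their place "mount" (4x4, takes a point from camera to tool coordinates, whose origin is the TCP and whose axes are the flange's). Camera axes: x right, y down, z forward; pixel columns grow to the right and rows downward; lengths in m; the calibration is good to about 2 mm. A picture is of the moment at which its call begins: read the wrist's pose just before it. There is no depth.
- manip.finish_job(): hands the job in, once; it reports no verdict.
Trained networks look in a picture, given as the dict that the camera call returned (one of the last four; its "shot" number tells which), for a name from the list of things; names that differ only in an ending like _2 or _b are one class to them, and where a whole thing is asked for, a point or a joint stands for the part that bears it (a point fixed in the world has none). Each returns a list of dicts, best first, with "conf" (0 to 1); they miss things now and then, are a little off and sometimes report something else, mostly with a low value. They report only what shows in the picture. A call takes as long as a camera call. They do not tell look-alikes from the thing itself.
- finder.look_for(picture, label): "at" ([x, y, z] in m, in world coordinates, good to about 4 mm: the middle of the surface that is visible of it).
- finder.masks_of(picture, label): "pixels" (420x560 bool, what is visible of it).
- finder.tip_of(picture, label): "at" ([x, y, z] in m, in world coordinates, good to about 4 mm: a listed point, or the origin of a listed thing).
The state is a dict: "clock": time; "joints": joint angles; "joint_vel": joint speeds; "tau": joint torques, N m; "ee_pos": TCP position; "ee_rot": TCP orientation; "ft_force": force on the tool from outside, world axes, zero at the start; "ft_torque": the same for the moment, N m; "finger_gap": finger opening in m.
Only numpy, scipy, OpenCV 4.12 (cv2) and the standard library are available. Lean on these libraries where they do the work, as an engineer would, in place of code of your own. Each camera call takes 0.05 s, during which the arm holds its last target. There are 200 camera calls.

## Working session

There is one attempt and no reset: what is moved stays moved. The work goes in short steps, Python scripts to look and compute and a tool call to move; the robot and the scene stay as the last step left them, time stands still between calls to the robot, and variables do not carry over. Pictures are saved under pics/ and viewed, about 8 in all and at most 12, crops included, and the job is handed in when it is done.

Besides the shell and the picture viewer there is one more tool, called after "Request:" as name(argument=value, ...), one argument or row to a line, values as JSON. servo_tool: Moves the arm, as the interface text tells. Its arguments: {"type":"object","properties":{"motion":{"type":"array"},"jaw":{"type":"number"}},"required":["motion"]}

```bash
mkdir -p pics; ls
python3 - <<'E'
from plant import manip, optics, finder
import cv2, numpy as np
s=manip.get_state(); print(s['clock'],s['ee_pos'],s['ee_rot'],s['ft_force'],s['finger_gap'])
ims=[]
for n in ('scene','side'):
    p=optics.capture(n); ims.append(p)
    cv2.imwrite(f'pics/{n}0.png',p['pixels'][:,:,::-1])
    M=np.linalg.inv(p['world_from_camera'])
    for l in ('pad','stand','rack','stop_pin','star_knob','flange','socket'):
        for r in finder.tip_of(p,l):
            c=M[:3,:3]@np.array(r['at'])+M[:3,3]; u=p['intrinsics']@c; u=u[:2]/u[2]
            print(n,l,round(r['conf'],2),np.round(r['at'],3),np.round(u))
E
```

```text
pics
0.0 [ 0.23201395 -0.57945123  0.23003495] [[ 9.28372489e-01  3.71650400e-01 -7.08696669e-04]
 [ 3.71651039e-01 -9.28369867e-01  2.21263675e-03]
 [ 1.64394701e-04 -2.31753894e-03 -9.99997301e-01]] [-0.73884313 -0.3623314   0.43277398] 0.08543878281421052
scene pad 0.6 [0.454 0.199 0.035] [369. 205.]
scene stand 0.96 [ 0.188 -0.288  0.002] [158. 200.]
scene stand 0.66 [ 0.616 -0.351  0.002] [165. 333.]
scene stand 0.59 [ 0.55  -0.099  0.003] [273. 273.]
scene rack 0.78 [ 0.466  0.239 -0.003] [384. 215.]
scene stop_pin 0.69 [0.481 0.275 0.036] [401. 203.]
scene star_knob 0.77 [ 0.544 -0.087  0.015] [277. 266.]
scene flange 0.6 [ 0.574  0.068 -0.001] [345. 261.]
scene socket 0.88 [ 0.26  -0.334  0.065] [139. 201.]
scene socket 0.76 [ 0.615 -0.147  0.062] [263. 282.]
scene socket 0.63 [ 0.686 -0.385  0.067] [146. 349.]
side pad 0.66 [0.47  0.236 0.   ] [174. 296.]
side stand 0.71 [ 0.611 -0.348  0.004] [297. 140.]
side stand 0.59 [ 0.55  -0.097 -0.001] [254. 195.]
side rack 0.55 [0.47  0.234 0.002] [175. 295.]
side star_knob 0.59 [ 0.54  -0.091  0.012] [255. 195.]
side star_knob 0.26 [ 0.614 -0.148  0.059] [248. 157.]
side flange 0.87 [0.574 0.069 0.002] [200. 227.]
side socket 0.97 [ 0.616 -0.15   0.06 ] [248. 157.]
side socket 0.67 [ 0.686 -0.387  0.06 ] [286. 109.]
```

View pics/scene0.png

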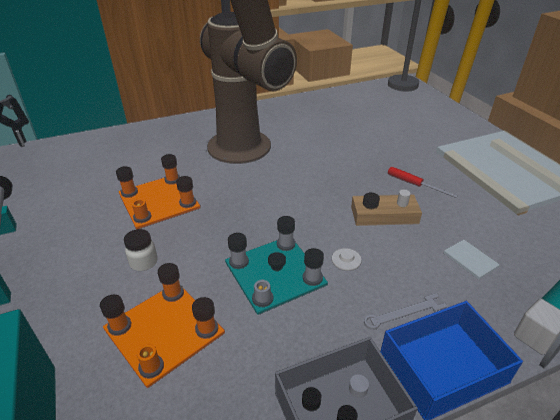

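View pics/side0.png

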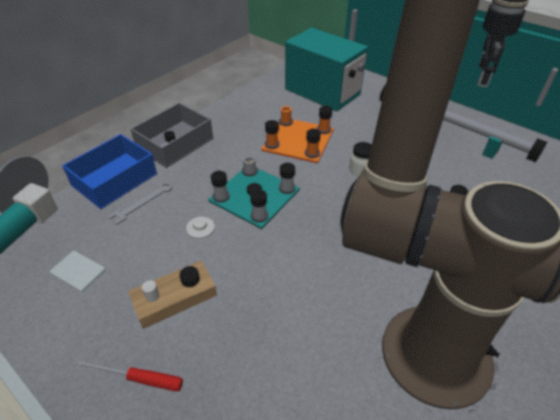

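Scene view: the teal stand is at (277,270) with its bare post at (262,290). The rack is at (385,210), with the black puck at (371,200) and the pin at (404,197). The side view agrees: puck (189,276), pin (150,291), bare post (249,165).

Things that could be taken for the pad:
- the rack puck (371,200)
- the star knob (277,261)
- the seated teal pads (237,241), (286,225) and (314,258)
- the pads on the orange stands
- the bin pucks (312,398) and (347,413)
- the jar lid (138,240)

By the description, I choose the rack puck. Bare posts on the orange stands at (140,210) and (148,355) are not meant. I'll check this in a close crop.

Run:
```python
import cv2, numpy as np
a=cv2.imread('pics/scene0.png')[170:240,340:440]; b=cv2.imread('pics/side0.png')[250:330,120:230]
f=lambda i:cv2.resize(i,(390,290),interpolation=cv2.INTER_CUBIC)
cv2.imwrite('pics/crop0.png',np.hstack([f(a),f(b)]))
```

```text
(no output)
```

View pics/crop0.png

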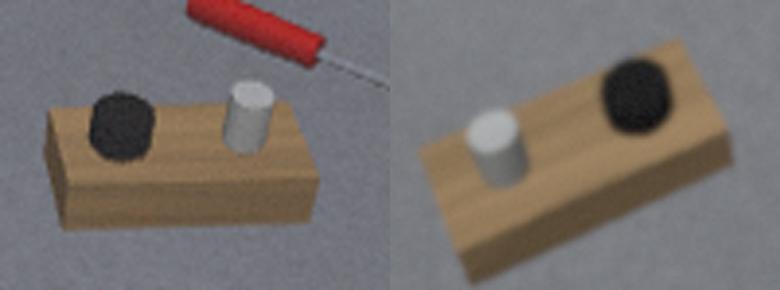

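Request:
servo_tool(
  motion=[24.8, -32, 0, 0, 24.8, -32, 0, 0, 24.8, -32, 0, 0, 24.8, -32, 0, 0, 24.8, -32, 0, 0, 24.8, -32, 0, 0, 24.8, -32, 0, 0, 24.8, -32, 0, 0, 24.8, -32, 0, 0, 24.8, -32, 0, 0, 24.8, -32, 0, 0, 24.8, -32, 0, 0, 24.8, -32, 0, 0, 24.8, -32, 0, 0, 24.8, -32, 0, 0, 24.8, -32, 0, 0],
)

```text
clock: 2.13
ee_pos: [0.4167, 0.0522, 0.2307]
ee_rot: [[0.935, 0.355, 0.016], [0.355, -0.935, -0.011], [0.011, 0.016, -1.0]]
ft_force: [0.8, -1.5, -0.3]
finger_gap: 0.0852
```

The crop confirms it: a plain black puck on the rack beside the aluminium pin. I'll turn the tool so the jaws close across the rack, then look from the wrist.

Request:
servo_tool(
  motion=[0, 0, 0, -7, 0, 0, 0, -7, 0, 0, 0, -7, 0, 0, 0, -7, 0, 0, 0, -7, 0, 0, 0, -7, 0, 0, 0, -7, 0, 0, 0, 0],
)

```text
clock: 2.8
ee_pos: [0.419, 0.065, 0.2332]
ee_rot: [[0.321, 0.947, 0.022], [0.947, -0.321, -0.007], [0.001, 0.023, -1.0]]
ft_force: [0.2, -0.1, 0.2]
finger_gap: 0.0855
```

```bash
cat > h.py <<'E'
from plant import manip, optics, finder
import cv2, numpy as np
def shot(n, save=None):
    s=manip.get_state(); p=optics.capture(n)
    if n=='wrist':
        T=np.eye(4); T[:3,:3]=s['ee_rot']; T[:3,3]=s['ee_pos']; W=T@np.array(p['mount'])
    else: W=np.array(p['world_from_camera'])
    if save: cv2.imwrite(f'pics/{save}.png',p['pixels'][:,:,::-1])
    return s,p,W
def proj(p,W,X):
    r=cv2.Rodrigues(W[:3,:3].T)[0]; t=-W[:3,:3].T@W[:3,3]
    return cv2.projectPoints(np.float64([X]),r,t,np.float64(p['intrinsics']),None)[0].ravel()
def onplane(p,W,uv,z):
    d=W[:3,:3]@np.linalg.solve(p['intrinsics'],[*uv,1]); return W[:3,3]+d*(z-W[2,3])/d[2]
def togo(s,X): return np.round(1000*np.array(s['ee_rot']).T@(np.array(X)-s['ee_pos']),1)
E
python3 - <<'E'
from h import *
s,p,W=shot('wrist','w1'); print(s['clock'],np.round(s['ee_pos'],4),np.round(s['ee_rot'],3),s['joints'])
print(np.round(p['mount'],3), p['intrinsics'])
for l in ('pad','rack','stop_pin'):
    for r in finder.tip_of(p,l): print(l,round(r['conf'],2),np.round(r['at'],4),proj(p,W,r['at']))
for r in finder.look_for(p,'pad'): print('look',r['conf'],r['at'],proj(p,W,r['at']))
E
```

```text
2.8 [0.419  0.065  0.2332] [[ 0.321  0.947  0.022]
 [ 0.947 -0.321 -0.007]
 [ 0.001  0.023 -1.   ]] [ 0.05695483 -0.11102779  2.0908148  -0.00869773  1.14001474  0.38687247]
[[-0.002 -0.947 -0.322  0.083]
 [ 1.    -0.002 -0.     0.001]
 [-0.    -0.322  0.947 -0.143]
 [ 0.     0.     0.     1.   ]] [[296.03906178   0.         280.20184457]
 [  0.         296.03906178 201.09938661]
 [  0.           0.           1.        ]]
pad 0.87 [0.4562 0.1985 0.0404] [267.57161542  43.31683459]
rack 0.55 [ 0.4652  0.2353 -0.0021] [264.74066523  12.30017557]
rack 0.4 [ 0.6212 -0.1532  0.0609] [482.13595651 286.99427808]
look 0.96 [0.4561, 0.1971, 0.0662] [267.50851506  39.87595336]
```

Request:
servo_tool(
  motion=[13, -0.8, 6, 0, 13, -0.8, 6, 0, 13, -0.8, 6, 0, 13, -0.8, 6, 0, 13, -0.8, 6, 0, 13, -0.8, 6, 0, 13, -0.8, 6, 0, 13, -0.8, 6, 0, 13, -0.8, 6, 0, 13, -0.8, 6, 0, 0, 0, 0, 0, 0, 0, 0, 0],
)

```text
clock: 4.05
ee_pos: [0.4592, 0.1939, 0.1709]
ee_rot: [[0.344, 0.939, 0.025], [0.939, -0.344, -0.008], [0.001, 0.026, -1.0]]
ft_force: [0.7, -0.8, 0.1]
finger_gap: 0.0855
```

Run:
```python
from h import *
s,p,W=shot('wrist','w2'); print(s['clock'],np.round(s['ee_pos'],4),np.round(s['ee_rot'],3),s['ft_force'])
for l in ('pad','stop_pin','rack'):
    for r in finder.tip_of(p,l): print(l,round(r['conf'],2),np.round(r['at'],4),proj(p,W,r['at']))
r=finder.masks_of(p,'pad')[0]; m=r['pixels']
c,_=cv2.findContours(m.astype(np.uint8),cv2.RETR_EXTERNAL,cv2.CHAIN_APPROX_NONE)
c=max(c,key=cv2.contourArea); print('mask',r['conf'],m.sum(),cv2.boundingRect(c))
# compare with model outline of puck at guess, fit xy
from scipy.optimize import minimize
def model(x):
    a=np.linspace(0,6.283,60); P=np.vstack([np.c_[x[0]+.02*np.cos(a),x[1]+.02*np.sin(a),0*a+z] for z in (.036,.062)])
    uv=np.array([proj(p,W,q) for q in P],np.float32); h=cv2.convexHull(uv); g=np.zeros(m.shape,np.uint8); cv2.fillConvexPoly(g,np.int32(np.round(h*16)),1,shift=4); return g.astype(bool)
f=lambda x:1-(model(x)&m).sum()/(model(x)|m).sum()
b=minimize(f,[.456,.198],method='Nelder-Mead',options=dict(initial_simplex=[[.456,.198],[.461,.198],[.456,.203]],xatol=2e-4,fatol=1e-3))
print('fit',b.x,b.fun); print('togo',togo(s,[*b.x,.034]))
```

```text
4.05 [0.4592 0.1939 0.1709] [[ 0.344  0.939  0.025]
 [ 0.939 -0.344 -0.008]
 [ 0.001  0.026 -1.   ]] [ 0.68005905 -0.82112411  0.0838318 ]
pad 0.64 [0.4525 0.1975 0.0398] [268.42402414 190.52348065]
stop_pin 0.73 [0.4879 0.2737 0.0389] [275.04877216  98.90782258]
rack 0.94 [ 4.644e-01  2.380e-01 -1.000e-04] [265.64017155 141.11899737]
mask 0.88 1582 (247, 167, 43, 47)
fit [0.45376711 0.20119782] 0.12062256809338523
togo [  4.8 -11.1 136.7]
```

View pics/w2.png

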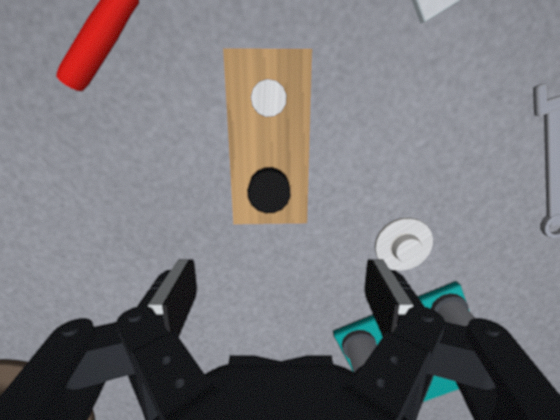

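The wrist view shows the puck at (269,190) between pin (269,97) and the near rack end, with the jaws lined up across the rack. I'll descend in two stages.

Request:
servo_tool(
  motion=[0.4, -1.1, 10, 0, 0.4, -1.1, 10, 0, 0.4, -1.1, 10, 0, 0.4, -1.1, 10, 0, 0.4, -1.1, 10, 0, 0.4, -1.1, 10, 0, 0.4, -1.1, 10, 0, 0.4, -1.1, 10, 0, 0.4, -1.1, 10, 0, 0, 0, 0, 0],
)

```text
clock: 5.13
ee_pos: [0.4518, 0.198, 0.0712]
ee_rot: [[0.348, 0.937, 0.024], [0.938, -0.348, -0.008], [0.001, 0.026, -1.0]]
ft_force: [-0.8, 0.2, 0.4]
finger_gap: 0.0853
```

Run:
```python
from h import *
s,p,W=shot('wrist','w3'); print(s['clock'],np.round(s['ee_pos'],4),np.round(s['ee_rot'],3),s['ft_force'])
for l in ('pad',):
    for r in finder.tip_of(p,l): print(l,round(r['conf'],2),np.round(r['at'],4),proj(p,W,r['at']),togo(s,[*r['at'][:2],.034]))
    for r in finder.look_for(p,l): print(l,round(r['conf'],2),np.round(r['at'],4),proj(p,W,r['at']),togo(s,[*r['at'][:2],.034]))
```

```text
5.1333 [0.4518 0.198  0.0712] [[ 0.348  0.937  0.024]
 [ 0.938 -0.348 -0.008]
 [ 0.001  0.026 -1.   ]] [-0.78858417  0.22489872  0.37878739]
pad 0.72 [0.4553 0.2    0.0416] [282.45377211 232.84918911] [ 3.   1.7 37.3]
pad 0.3 [4.647e-01 2.384e-01 3.000e-04] [274.40123073 159.90530383] [42.3 -2.9 37.2]
pad 0.73 [0.4552 0.2055 0.0628] [280.16821579 240.45426058] [ 8.2 -0.3 37.2]
```

View pics/w3.png

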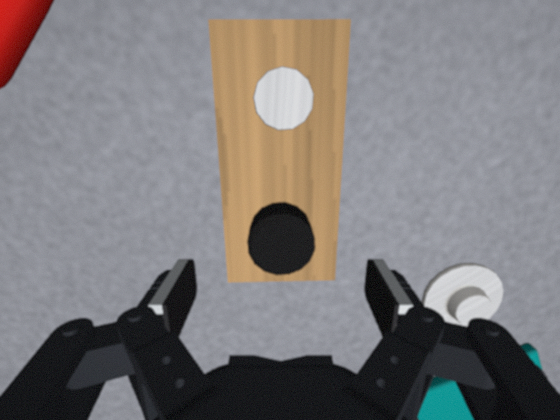

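Run:
```python
from h import *
s,p,W=shot('wrist')
for uv in ((281.5,241),(281.5,274),(281.5,208),(248,241),(315,241)): X=onplane(p,W,uv,.062); print(uv,np.round(X,4),togo(s,[*X[:2],.034]))
X=onplane(p,W,(284,98),.072); print('pin',np.round(X,4))
```

```text
(281.5, 241) [0.4576 0.2039 0.062 ] [ 6.   0.4 39.8]
(281.5, 274) [0.4499 0.1833 0.062 ] [-16.    0.4  39.8]
(281.5, 208) [0.4647 0.223  0.062 ] [26.4  0.4 39.9]
(248, 241) [0.4395 0.211  0.062 ] [  6.4 -19.   39.3]
(315, 241) [0.4758 0.1968 0.062 ] [ 5.7 19.9 40.4]
pin [0.4856 0.277  0.072 ]
```

Request:
servo_tool(
  motion=[0.6, 0, 5, 0, 0.6, 0, 5, 0, 0.6, 0, 5, 0, 0.6, 0, 5, 0, 0.6, 0, 5, 0, 0.6, 0, 5, 0, 0.6, 0, 4, 0, 0, 0, 0, 0],
)

```text
clock: 6.0
ee_pos: [0.4605, 0.2039, 0.0398]
ee_rot: [[0.348, 0.937, 0.037], [0.937, -0.348, -0.004], [0.009, 0.036, -0.999]]
ft_force: [-0.9, -0.0, 0.1]
finger_gap: 0.0853
```

Request:
servo_tool(
  motion=[0, 0, 0, 0],
)

```text
clock: 6.08
ee_pos: [0.4602, 0.2039, 0.0393]
ee_rot: [[0.348, 0.937, 0.036], [0.938, -0.348, -0.004], [0.008, 0.035, -0.999]]
ft_force: [0.5, -0.4, 0.2]
finger_gap: 0.0853
```

Run:
```python
from h import *
s,p,W=shot('wrist','w4'); print(np.round(s['ee_pos'],4),np.round(s['joints'],3),np.round(s['joint_vel'],3))
for r in finder.tip_of(p,'pad'): print(round(r['conf'],2),np.round(r['at'],4),proj(p,W,r['at']),togo(s,[*r['at'][:2],.034]))
for r in finder.masks_of(p,'pad'):
    m=r['pixels']; ys,xs=np.nonzero(m); print(r['conf'],xs.min(),xs.max(),ys.min(),ys.max())
for r in finder.masks_of(p,'stop_pin'):
    m=r['pixels']; ys,xs=np.nonzero(m); print(r['conf'],xs.min(),xs.max(),ys.min(),ys.max())
```

```text
[0.4602 0.2039 0.0393] [ 0.341  0.342  2.055 -0.025  0.712  0.714] [ 0.001  0.015  0.003  0.001 -0.004  0.001]
0.71 [0.455  0.1994 0.0368] [273.33745624 268.12224488] [-6.  -3.5  5.1]
0.74 231 311 236 324
0.98 233 308 82 160
```

View pics/w4.png

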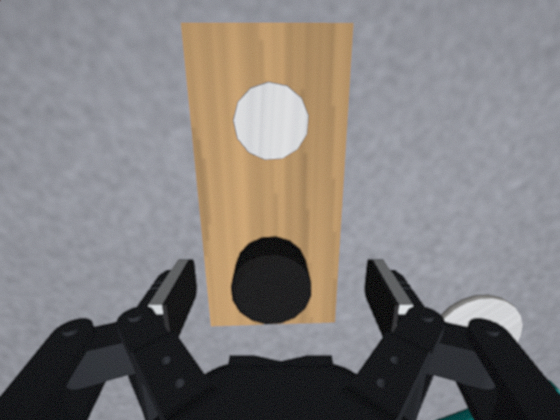

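Request:
servo_tool(
  motion=[-1.8, -2.3, 1, 0, -1.8, -2.3, 1, 0, 0, 0, 0, 0],
)

```text
clock: 6.53
ee_pos: [0.4553, 0.2022, 0.0383]
ee_rot: [[0.348, 0.937, 0.039], [0.937, -0.348, -0.003], [0.01, 0.037, -0.999]]
ft_force: [-0.7, -0.1, -0.2]
finger_gap: 0.0854
```

Request:
servo_tool(
  motion=[0, -0.3, 2, 0, 0, 0, 2, 0, 0, 0, 0, 0],
)

```text
clock: 6.78
ee_pos: [0.455, 0.2023, 0.0343]
ee_rot: [[0.348, 0.937, 0.039], [0.937, -0.348, -0.003], [0.011, 0.038, -0.999]]
ft_force: [0.4, 0.4, 0.8]
finger_gap: 0.0859
```

Request:
servo_tool(
  motion=[0, 0, 0, 0, 0, 0, 0, 0, 0, 0, 0, 0, 0, 0, 0, 0, 0, 0, 0, 0, 0, 0, 0, 0],
  jaw=1,
)

```text
clock: 7.28
ee_pos: [0.4516, 0.2045, 0.0366]
ee_rot: [[0.352, 0.935, 0.029], [0.936, -0.353, -0.0], [0.01, 0.027, -1.0]]
ft_force: [-0.3, 0.2, -0.7]
finger_gap: 0.0385
```

Request:
servo_tool(
  motion=[0, 0, 0, 0, 0, 0, -4, 0, 0, 0, -6, 0, 0, 0, -8, 0, 0, 0, -8, 0, 0, 0, -10, 0, 0, 0, -10, 0, 0, 0, -10, 0, 0, 0, -10, 0, 0, 0, -10, 0, 0, 0, -10, 0, 0, 0, -10, 0, 0, 0, -10, 0, 0, 0, 0, 0, 0, 0, 0, 0],
)

```text
clock: 8.53
ee_pos: [0.449, 0.2044, 0.1558]
ee_rot: [[0.352, 0.935, 0.033], [0.936, -0.353, 0.001], [0.012, 0.031, -0.999]]
ft_force: [-0.6, 0.0, 0.4]
finger_gap: 0.0381
```

Run:
```python
from h import *
s,p,W=shot('wrist','w5'); print(s['clock'],np.round(s['ee_pos'],4),np.round(s['joints'],3),np.round(s['joint_vel'],3),s['finger_gap'],s['ft_force'])
_,q,V=shot('side')
R=np.array(s['ee_rot'])
for n,pp,ww in (('wrist',p,W),('side',q,V)):
  for l in ('pad','ball'):
    for r in finder.tip_of(pp,l): print(n,l,round(r['conf'],2),np.round(r['at'],4),proj(pp,ww,r['at']),'tool',np.round(1000*R.T@(np.array(r['at'])-s['ee_pos']),1))
cv2.imwrite('pics/w5.png',np.vstack([p['pixels'][180:420,:,::-1],cv2.resize(q['pixels'][150:330,90:300,::-1],(560,480))[:360]]))
```

```text
8.5333 [0.449  0.2044 0.1558] [ 0.346  0.128  2.023 -0.013  0.959  0.713] [ 0.001 -0.023 -0.018  0.001  0.01   0.002] 0.0381002697101643 [-0.64787966  0.02494571  0.4143185 ]
wrist pad 0.7 [0.4512 0.2028 0.16  ] [284.62791328 265.81729355] tool [-0.7  2.8 -4.1]
wrist ball 0.82 [0.4473 0.2006 0.1372] [278.2400403 251.5884433] tool [-4.4 -0.8 18.6]
side pad 0.39 [0.45   0.2067 0.1574] [179.09566909 243.87434835] tool [ 2.5  0.2 -1.5]
side ball 0.66 [0.4475 0.2016 0.1404] [183.52189426 248.81900297] tool [-3.3 -0.8 15.4]
```

View pics/w5.png

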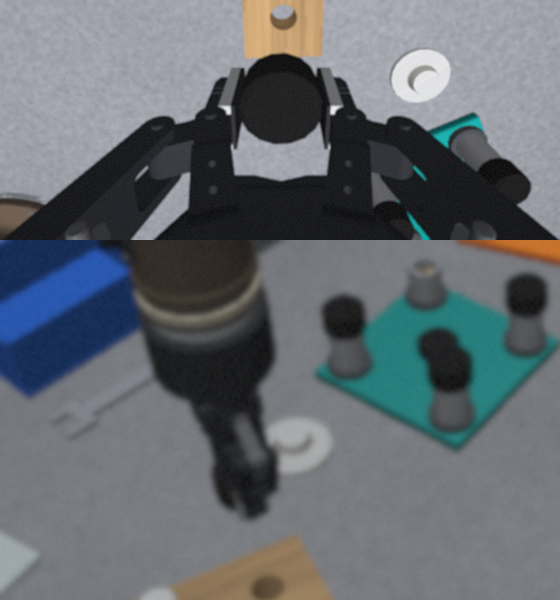

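Grip held (gap 38 mm) and the rack hole at (283,195 in full frame) is empty. I'll carry the pad over the bare post.

Request:
servo_tool(
  motion=[-18, 18.6, 0, 0, -18, 18.6, 0, 0, -18, 18.6, 0, 0, -18, 18.6, 0, 0, -18, 18.6, 0, 0, -18, 18.6, 0, 0, -18, 18.6, 0, 0, -18, 18.6, 0, 0, -18, 18.6, 0, 0, -18, 18.6, 0, 0, -18, 18.6, 0, 0, -18, 18.6, 0, 0, -18, 18.6, 0, 0, -18, 18.6, 0, 0, 0, 0, 0, 0, 0, 0, 0, 0],
)

```text
clock: 10.17
ee_pos: [0.6038, -0.1389, 0.1447]
ee_rot: [[0.35, 0.937, 0.01], [0.937, -0.35, 0.001], [0.005, 0.009, -1.0]]
ft_force: [-0.4, 0.4, -1.5]
finger_gap: 0.038
```

Run:
```python
from h import *
s=manip.get_state(); R=np.array(s['ee_rot'])
print(s['clock'],np.round(s['ee_pos'],4),np.round(s['joints'],3),np.round(R,3),s['finger_gap'])
ims=[]
for n in ('scene','side','wrist'):
  _,p,W=shot(n); ims.append(p['pixels'][:,:,::-1])
  for l in ('pad','ball','socket','stand'):
    for r in finder.tip_of(p,l): print(n,l,round(r['conf'],2),np.round(r['at'],4),np.round(proj(p,W,r['at'])),'tool',np.round(1000*R.T@(np.array(r['at'])-s['ee_pos']),1))
cv2.imwrite('pics/m6s.png',ims[0]);cv2.imwrite('pics/m6d.png',ims[1]);cv2.imwrite('pics/m6w.png',ims[2])
f=lambda i:cv2.resize(i,(400,400),interpolation=cv2.INTER_CUBIC)
cv2.imwrite('pics/m6.png',np.hstack([f(ims[0][200:320,210:330]),f(ims[1][90:210,190:310])]))
```

```text
10.1667 [ 0.6038 -0.1389  0.1447] [-0.299  0.383  1.721  0.005  1.028  0.056] [[ 0.35   0.937  0.01 ]
 [ 0.937 -0.35   0.001]
 [ 0.005  0.009 -1.   ]] 0.03804997325102073
scene pad 0.5 [ 0.6033 -0.1419  0.1434] [262. 248.] tool [-3.   0.6  1.3]
scene ball 0.63 [ 0.604  -0.1414  0.1256] [262. 254.] tool [-2.4  0.9 19.1]
scene socket 0.92 [ 0.2614 -0.3399  0.0657] [137. 202.] tool [-308.4 -251.2   75.3]
scene socket 0.84 [ 0.687  -0.387   0.0683] [145. 349.] tool [-203.8  164.    76.9]
scene socket 0.77 [ 0.6149 -0.1489  0.0617] [262. 282.] tool [-5.9 13.2 83.1]
scene stand 0.82 [ 0.189  -0.2866  0.0034] [158. 200.] tool [-284.1 -338.2  136.9]
scene stand 0.71 [ 0.5514 -0.0977  0.0017] [274. 274.] tool [ 19.6 -64.8 142.5]
scene stand 0.58 [ 0.614  -0.3511  0.0014] [165. 332.] tool [-196.    82.4  143.1]
side pad 0.7 [ 0.6042 -0.1368  0.1468] [246. 133.] tool [ 2.1 -0.3 -2.1]
side ball 0.44 [ 0.6013 -0.1373  0.1288] [248. 139.] tool [ 0.5 -3.  15.9]
side socket 0.89 [ 0.6838 -0.3873  0.0611] [286. 109.] tool [-205.2  161.    84.1]
side socket 0.7 [ 0.6119 -0.1509  0.0609] [250. 157.] tool [-8.9 11.  83.9]
side stand 0.77 [ 0.6119 -0.3497  0.002 ] [297. 140.] tool [-195.4   80.   142.5]
side stand 0.65 [ 0.5509 -0.0974  0.0007] [254. 195.] tool [ 19.7 -65.4 143.5]
wrist pad 0.84 [ 0.6026 -0.1415  0.1482] [280. 270.] tool [-2.9 -0.2 -3.5]
wrist ball 0.95 [ 0.6019 -0.1395  0.126 ] [277. 248.] tool [-1.4 -1.7 18.7]
wrist socket 0.75 [ 0.6194 -0.1507  0.0616] [301. 216.] tool [-6.  18.  83.3]
wrist stand 0.94 [ 0.5517 -0.0969  0.0019] [214. 169.] tool [ 20.4 -64.8 142.3]
wrist stand 0.67 [ 0.1911 -0.2836 -0.0013] [ 22. 395.] tool [-280.6 -337.4  141.6]
```

View pics/m6.png

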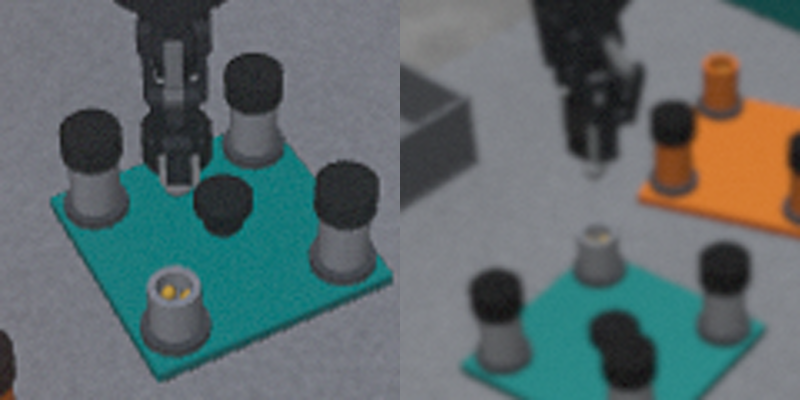

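Scene view: the ball at about (264,255) hangs under the fingers and the bare mouth with yellow catches is at (262,284). I'll move over the mouth, lower, then measure the ball against the mouth.

Request:
servo_tool(
  motion=[-0.8, 3.2, 5, 0, -0.8, 3.2, 5, 0, -0.8, 3.2, 5, 0, -0.8, 3.2, 5, 0, -0.8, 3.2, 5, 0, 0, 0, 0, 0, 0, 0, 0, 0],
)

```text
clock: 11.5
ee_pos: [0.6195, -0.1486, 0.1175]
ee_rot: [[0.348, 0.937, 0.011], [0.938, -0.348, 0.001], [0.005, 0.011, -1.0]]
ft_force: [-0.0, -0.8, -0.9]
finger_gap: 0.0383
```

```bash
cat > m.py <<'E'
from h import *
import sys
s=manip.get_state(); R=np.array(s['ee_rot']); acc={'pad':[],'ball':[],'socket':[]}
print(s['clock'],np.round(s['ee_pos'],4),np.round(R[2],3),s['finger_gap'],np.round(s['ft_force'],1))
ims=[]
for k in range(int(sys.argv[1])):
 for n in ('scene','side','wrist'):
  _,p,W=shot(n); ims.append(p['pixels'][:,:,::-1])
  for l in acc:
    for r in finder.tip_of(p,l):
        a=np.array(r['at'])
        if np.hypot(*(a-s['ee_pos'])[:2])<.03:
            t=1000*R.T@(a-s['ee_pos']); acc[l].append(t); print(n,l,round(r['conf'],2),np.round(proj(p,W,a),1),'tool',np.round(t,1))
for l in acc: print(l,len(acc[l]),np.round(np.mean(acc[l],0),1),'median',np.round(np.median(acc[l],0),1))
f=lambda i:cv2.resize(i,(400,400),interpolation=cv2.INTER_CUBIC)
cv2.imwrite(f'pics/{sys.argv[2]}.png',np.hstack([f(ims[0][225:305,225:305]),f(ims[1][105:185,210:290])]))
E
python3 m.py 2 m7
```

```text
11.5 [ 0.6195 -0.1486  0.1175] [ 0.005  0.011 -1.   ] 0.03829013313883461 [-0.  -0.8 -0.9]
scene pad 0.42 [261.3 264. ] tool [-0.8 -0.   0.5]
scene ball 0.44 [260.8 270. ] tool [-2.2  1.8 14.8]
scene socket 0.97 [260.  283.1] tool [-5.2 -3.6 57.6]
side pad 0.59 [244.4 137.9] tool [ 3.7  0.  -2. ]
side ball 0.59 [246.6 142.8] tool [-1.8  0.5 15.6]
side socket 0.62 [249.2 157. ] tool [-4.9 -4.8 59. ]
wrist pad 0.68 [282.  264.6] tool [-0.5  1.6 -3.9]
wrist ball 0.61 [282.  247.6] tool [-1.7  1.8 18. ]
wrist socket 0.91 [274.8 226.7] tool [-3.1 -3.1 52.6]
scene pad 0.44 [261.1 263.2] tool [-1.1 -0.  -1.9]
scene ball 0.63 [260.8 270.6] tool [-2.1  1.9 16.2]
scene socket 0.65 [262.9 282.9] tool [ 0.6 -2.7 56.3]
side pad 0.67 [244.5 136.4] tool [ 2.2  1.8 -5. ]
side ball 0.57 [247.9 142.5] tool [-4.1 -3.  13. ]
side socket 0.97 [248.7 157.1] tool [-3.9 -3.7 59.8]
wrist pad 0.72 [278.7 268.5] tool [-2.2 -0.3 -4.9]
wrist ball 0.88 [278.8 246.3] tool [-0.1 -0.3 16.7]
wrist socket 0.66 [275.8 221.6] tool [-1.4 -2.7 58.5]
pad 6 [ 0.2  0.5 -2.9] median [-0.7  0.  -3. ]
ball 6 [-2.   0.4 15.7] median [-2.   1.1 15.9]
socket 6 [-3.  -3.4 57.3] median [-3.5 -3.4 58.1]
```

View pics/m7.png

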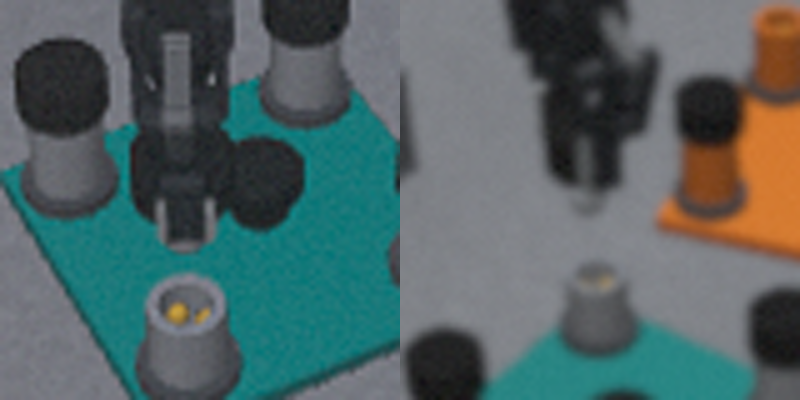

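Run:
```python
from h import *
s,p,W=shot('scene'); _,q,V=shot('side'); R=np.array(s['ee_rot'])
P=lambda p,W: np.array(p['intrinsics'])@np.linalg.inv(W)[:3]
def tri(a,b):
    X=cv2.triangulatePoints(P(p,W),P(q,V),np.float64(a).reshape(2,1),np.float64(b).reshape(2,1)).ravel(); X=X[:3]/X[3]
    print(np.round(X,4),'tool',np.round(1000*R.T@(X-s['ee_pos']),1),'res',np.round(proj(p,W,X)-a,1),np.round(proj(q,V,X)-b,1)); return X
print('ball');tri((262.4,270.0),(247.4,143.7)); print('mouth');tri((262.4,285.8),(249.8,160.4))
for n,pp,ww in(('scene',p,W),('side',q,V)):
    for t in ((0,0,16),(10,0,16),(0,10,16),(0,0,26),(-11,18,0),(11,18,0)): print(n,t,np.round(proj(pp,ww,s['ee_pos']+R@np.array(t)/1000),1))
    print(n,'socket',[np.round(proj(pp,ww,(.6154,-.1495,z)),1) for z in (.048,.06,.072)])
```

```text
ball
[ 0.6178 -0.1489  0.1   ] tool [-1.2 -1.7 18.2] res [-0.9 -0.3] [-0.7  0.3]
mouth
[ 0.6126 -0.1486  0.0486] tool [-2.9 -7.4 69.5] res [-1.  -0.3] [-0.7  0.3]
scene (0, 0, 16) [262.  269.5]
scene (10, 0, 16) [267.2 269.4]
scene (0, 10, 16) [262.  273.3]
scene (0, 0, 26) [262.2 273.1]
scene (-11, 18, 0) [255.9 270.7]
scene (11, 18, 0) [267.6 270.3]
scene socket [array([261.5, 286.8]), array([261.3, 282.8]), array([261.2, 278.7])]
side (0, 0, 16) [245.9 143. ]
side (10, 0, 16) [242.4 144.2]
side (0, 10, 16) [244.2 140.9]
side (0, 0, 26) [246.1 146.2]
side (-11, 18, 0) [246.4 132.9]
side (11, 18, 0) [238.6 135.4]
side socket [array([248.5, 160.3]), array([248.3, 156.6]), array([248.1, 153. ])]
```

Request:
servo_tool(
  motion=[-0.5, -1.2, 4, 0, -0.5, -1.2, 4, 0, -0.4, -1.2, 4, 0, 0, -1.1, 4, 0, 0, 0, 4, 0, 0, 0, 4, 0, 0, 0, 0, 0, 0, 0, 0, 0],
)

```text
clock: 13.47
ee_pos: [0.6136, -0.1479, 0.0905]
ee_rot: [[0.348, 0.938, 0.011], [0.938, -0.348, 0.001], [0.004, 0.01, -1.0]]
ft_force: [-0.1, -0.1, -0.7]
finger_gap: 0.0379
```

```bash
python3 m.py 2 m8 | grep -v "tool"
```

```text
13.4667 [ 0.6136 -0.1479  0.0905] [ 0.004  0.01  -1.   ] 0.03793166658562756 [-0.1 -0.1 -0.7]
pad 7 [0.2 1.2 0.9] median [ 0.4  1.6 -2.9]
ball 5 [-1.1 -0.2 17.3] median [-0.4 -0.2 16.2]
socket 6 [-0.9  2.2 29.4] median [-1.   1.5 29.3]
```

View pics/m8.png

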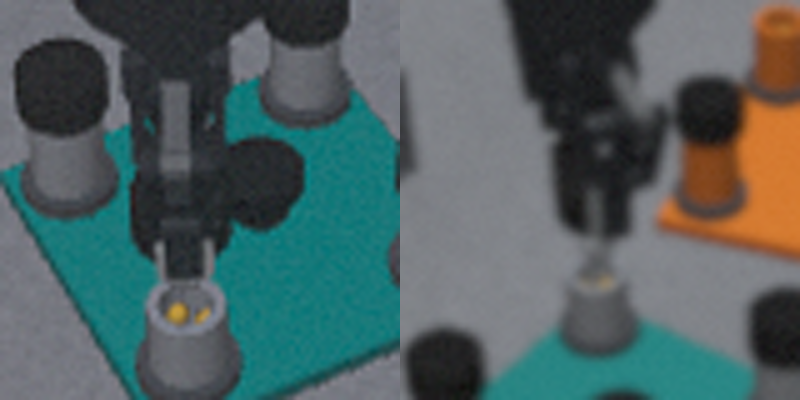

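```bash
python3 m.py 5 m9 | python3 -c "
import sys,re,numpy as np
d={}
for L in sys.stdin:
    m=re.match(r'(\w+) (\w+) ([\d.]+) \[.*?\] tool \[(.*)\]',L)
    if m: d.setdefault((m[1],m[2]),[]).append([float(x) for x in m[4].split()])
    else: print(L,end='')
for k in d: print(k,len(d[k]),np.round(np.mean(d[k],0),1),np.round(np.std(d[k],0),1))
"
```

```text
14.6667 [ 0.6138 -0.1479  0.091 ] [ 0.005  0.01  -1.   ] 0.03805797234335386 [-0.3 -0.5 -0.4]
pad 15 [ 0.6  0.4 -2.3] median [ 0.7  0.2 -2.3]
ball 14 [-1.8  0.4 15.7] median [-1.6  1.  16.7]
socket 15 [-1.8  2.9 30.4] median [-2.   2.7 29.8]
('scene', 'pad') 5 [ 0.4 -0.5 -2.4] [1.3 0.6 1.8]
('scene', 'ball') 4 [-2.2  1.5 17.7] [2.3 0.4 1.5]
('scene', 'socket') 5 [ 0.8  2.  29.6] [1.3 0.9 0.8]
('side', 'pad') 5 [ 3.   0.6 -1.5] [1.4 1.6 1.8]
('side', 'ball') 6 [-1.8 -0.7 11.5] [2.6 1.9 7.3]
('side', 'socket') 5 [-2.1  1.5 31.9] [0.6 1.7 1.6]
('wrist', 'pad') 5 [-1.6  1.  -3.1] [2.4 1.4 0.9]
('wrist', 'socket') 5 [-4.   5.2 29.5] [1.  1.2 0.3]
('wrist', 'ball') 4 [-1.4  0.8 20.2] [1.3 1.7 0.5]
```

Request:
servo_tool(
  motion=[0, 1, 3, 0, 0, 1, 3, 0, 0, 0, 3, 0, 0, 0, 2, 0, 0, 0, 0, 0],
)

```text
clock: 18.08
ee_pos: [0.6161, -0.1487, 0.0788]
ee_rot: [[0.348, 0.938, 0.011], [0.938, -0.348, 0.001], [0.005, 0.01, -1.0]]
ft_force: [-1.6, -0.8, -1.2]
finger_gap: 0.0382
```

Request:
servo_tool(
  motion=[0, 0, 2, 0, 0, 0, 0, 0],
)

```text
clock: 18.25
ee_pos: [0.6158, -0.1486, 0.0761]
ee_rot: [[0.348, 0.938, 0.01], [0.938, -0.348, 0.001], [0.004, 0.009, -1.0]]
ft_force: [0.1, 0.3, -2.3]
finger_gap: 0.0382
```

Request:
servo_tool(
  motion=[0, 0, 2, 0, 0, 0, 0, 0],
)

```text
clock: 18.42
ee_pos: [0.6157, -0.1486, 0.0738]
ee_rot: [[0.348, 0.937, 0.01], [0.938, -0.348, 0.001], [0.005, 0.009, -1.0]]
ft_force: [-0.2, 0.6, -0.8]
finger_gap: 0.0383
```

Request:
servo_tool(
  motion=[0, 0, 2, 0, 0, 0, 0, 0],
)

```text
clock: 18.58
ee_pos: [0.6158, -0.1486, 0.0717]
ee_rot: [[0.348, 0.938, 0.01], [0.938, -0.348, 0.001], [0.004, 0.009, -1.0]]
ft_force: [-0.3, -0.1, -0.5]
finger_gap: 0.0382
```

Request:
servo_tool(
  motion=[0, 0, 2, 0, 0, 0, 0, 0],
)

```text
clock: 18.75
ee_pos: [0.6159, -0.1486, 0.0696]
ee_rot: [[0.348, 0.938, 0.011], [0.938, -0.348, 0.001], [0.004, 0.01, -1.0]]
ft_force: [0.3, 0.3, -0.0]
finger_gap: 0.0386
```

Request:
servo_tool(
  motion=[0, 0, 2, 0, 0, 0, 0, 0],
)

```text
clock: 18.92
ee_pos: [0.616, -0.1486, 0.0674]
ee_rot: [[0.348, 0.938, 0.011], [0.938, -0.348, 0.001], [0.004, 0.01, -1.0]]
ft_force: [-0.2, -0.5, -1.0]
finger_gap: 0.038
```

Request:
servo_tool(
  motion=[0, 0, 2, 0, 0, 0, 0, 0],
)

```text
clock: 19.08
ee_pos: [0.6164, -0.1484, 0.0663]
ee_rot: [[0.348, 0.937, 0.011], [0.937, -0.348, 0.001], [0.005, 0.01, -1.0]]
ft_force: [-2.1, 1.1, 2.0]
finger_gap: 0.0383
```

Request:
servo_tool(
  motion=[0, 0, 2, 0, 0, 0, 0, 0],
)

```text
clock: 19.25
ee_pos: [0.6169, -0.1485, 0.0661]
ee_rot: [[0.348, 0.937, 0.011], [0.938, -0.348, 0.001], [0.005, 0.01, -1.0]]
ft_force: [-2.6, 1.6, 2.3]
finger_gap: 0.0383
```

Request:
servo_tool(
  motion=[0, 0, 2, 0, 0, 0, 0, 0],
)

```text
clock: 19.42
ee_pos: [0.617, -0.1485, 0.066]
ee_rot: [[0.348, 0.938, 0.011], [0.938, -0.348, 0.001], [0.005, 0.01, -1.0]]
ft_force: [-2.4, 0.7, 3.7]
finger_gap: 0.0381
```

Request:
servo_tool(
  motion=[0, 0, 1, 0, 0, 0, 0, 0],
)

```text
clock: 19.58
ee_pos: [0.617, -0.1484, 0.0662]
ee_rot: [[0.348, 0.938, 0.011], [0.938, -0.348, 0.001], [0.005, 0.009, -1.0]]
ft_force: [-1.2, 1.0, 2.3]
finger_gap: 0.0381
```

Contact at TCP z 0.066 with a side force toward −x. That may be the ball on the bore edge, so I'll ease sideways along the reaction force.

Request:
servo_tool(
  motion=[0, -1.5, 1, 0, 0, -1, 1, 0, 0, 0, 0, 0],
)

```text
clock: 19.83
ee_pos: [0.6165, -0.1483, 0.0663]
ee_rot: [[0.347, 0.938, 0.015], [0.938, -0.347, -0.001], [0.005, 0.014, -1.0]]
ft_force: [-2.0, 0.7, 1.8]
finger_gap: 0.038
```

Request:
servo_tool(
  motion=[0, 0, 2, 0, 0, 0, 0, 0],
)

```text
clock: 20.0
ee_pos: [0.6171, -0.1486, 0.0656]
ee_rot: [[0.347, 0.938, 0.016], [0.938, -0.347, -0.001], [0.005, 0.016, -1.0]]
ft_force: [-2.8, 0.4, 4.6]
finger_gap: 0.0383
```

Request:
servo_tool(
  motion=[0, 0, -3, 0, 0, -1, -2, 0, 0, -1, 0, 0, 0, 0, 0, 0],
)

```text
clock: 20.33
ee_pos: [0.6149, -0.1479, 0.069]
ee_rot: [[0.347, 0.938, 0.017], [0.938, -0.347, -0.002], [0.004, 0.017, -1.0]]
ft_force: [-0.2, 0.6, -0.9]
finger_gap: 0.0379
```

Request:
servo_tool(
  motion=[0, 0, 2, 0, 0, 0, 2, 0, 0, 0, 0, 0],
)

```text
clock: 20.58
ee_pos: [0.6165, -0.1483, 0.0661]
ee_rot: [[0.347, 0.938, 0.02], [0.938, -0.347, -0.002], [0.005, 0.02, -1.0]]
ft_force: [-2.4, 0.9, 3.1]
finger_gap: 0.0381
```

Request:
servo_tool(
  motion=[0, 0, 2, 0, 0, 0, 0, 0],
)

```text
clock: 20.75
ee_pos: [0.6169, -0.1485, 0.0658]
ee_rot: [[0.347, 0.938, 0.02], [0.938, -0.347, -0.002], [0.005, 0.02, -1.0]]
ft_force: [-3.0, 1.1, 4.3]
finger_gap: 0.0382
```

```bash
python3 m.py 1 m10 | grep -v tool
python3 - <<'E'
import cv2
i=cv2.imread('pics/m10.png'); cv2.imwrite('pics/m10.png',cv2.resize(i[120:370],(800,250)))
E
```

```text
20.75 [ 0.6169 -0.1485  0.0658] [ 0.005  0.02  -1.   ] 0.038172623524893694 [-3.   1.1  4.3]
pad 3 [ 0.6 -0.1 -1.6] median [ 0.5  0.2 -2.4]
ball 3 [-1.7 -0.5 17. ] median [-2.2 -0.  17.7]
socket 2 [-0.6 -1.4  4.1] median [-0.6 -1.4  4.1]
```

View pics/m10.png

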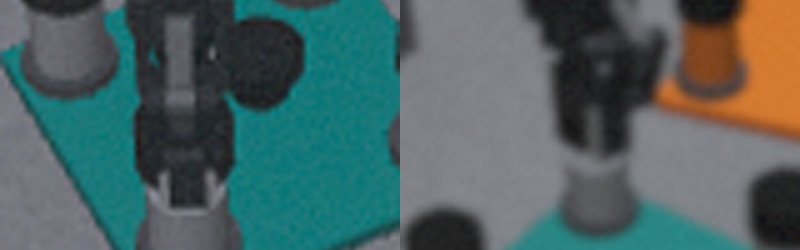

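The post is directly under the fingers and the ball is out of sight inside it. The height and the roughly 4 N/mm slope fit the catches, not the rim. I'll press on in small steps, easing −y.

Request:
servo_tool(
  motion=[0, -1, 3, 0, 0, -1, 3, 0],
)

```text
clock: 21.52
ee_pos: [0.6174, -0.1485, 0.064]
ee_rot: [[0.347, 0.938, 0.024], [0.938, -0.347, -0.004], [0.005, 0.024, -1.0]]
ft_force: [-4.2, 0.5, 13.9]
finger_gap: 0.0382
```

Request:
servo_tool(
  motion=[0, -1, 4, 0, 0, -1, 4, 0],
)

```text
clock: 21.68
ee_pos: [0.6175, -0.1485, 0.0614]
ee_rot: [[0.347, 0.938, 0.026], [0.938, -0.347, -0.005], [0.004, 0.026, -1.0]]
ft_force: [-4.1, 1.6, 13.4]
finger_gap: 0.0381
```

Request:
servo_tool(
  motion=[0, 0, 3, 0, 0, 0, 3, 0],
)

```text
clock: 21.85
ee_pos: [0.6175, -0.1485, 0.0596]
ee_rot: [[0.346, 0.938, 0.024], [0.938, -0.346, -0.005], [0.004, 0.024, -1.0]]
ft_force: [-4.6, 1.0, 11.4]
finger_gap: 0.0382
```

Request:
servo_tool(
  motion=[0, 0, 1, 0],
)

```text
clock: 21.93
ee_pos: [0.6172, -0.1484, 0.0593]
ee_rot: [[0.346, 0.938, 0.023], [0.938, -0.346, -0.004], [0.004, 0.023, -1.0]]
ft_force: [-2.3, 0.3, 2.3]
finger_gap: 0.0382
```

Request:
servo_tool(
  motion=[0, 0, 2, 0, 0, 0, 2, 0],
)

```text
clock: 22.1
ee_pos: [0.6174, -0.1485, 0.0578]
ee_rot: [[0.346, 0.938, 0.023], [0.938, -0.346, -0.004], [0.004, 0.023, -1.0]]
ft_force: [-3.3, -0.2, 7.7]
finger_gap: 0.0383
```

Request:
servo_tool(
  motion=[0, 0, 1.5, 0],
)

```text
clock: 22.18
ee_pos: [0.6174, -0.1485, 0.057]
ee_rot: [[0.346, 0.938, 0.022], [0.938, -0.346, -0.004], [0.004, 0.022, -1.0]]
ft_force: [-2.8, 1.0, 5.8]
finger_gap: 0.0388
```

Request:
servo_tool(
  motion=[0, 0, 1.5, 0],
)

```text
clock: 22.27
ee_pos: [0.6173, -0.1485, 0.056]
ee_rot: [[0.346, 0.938, 0.022], [0.938, -0.346, -0.004], [0.004, 0.022, -1.0]]
ft_force: [-1.3, 0.3, 3.1]
finger_gap: 0.0381
```

Request:
servo_tool(
  motion=[0, 0, 1, 0],
)

```text
clock: 22.35
ee_pos: [0.6172, -0.1484, 0.055]
ee_rot: [[0.346, 0.938, 0.021], [0.938, -0.346, -0.004], [0.004, 0.022, -1.0]]
ft_force: [-1.9, 0.7, 1.9]
finger_gap: 0.0383
```

Request:
servo_tool(
  motion=[0, 0, 1, 0],
)

```text
clock: 22.43
ee_pos: [0.6168, -0.1484, 0.0535]
ee_rot: [[0.346, 0.938, 0.021], [0.938, -0.346, -0.004], [0.003, 0.021, -1.0]]
ft_force: [-1.3, 0.8, -1.0]
finger_gap: 0.0383
```

Request:
servo_tool(
  motion=[0, 0, 0.5, 0],
)

```text
clock: 22.52
ee_pos: [0.6165, -0.1483, 0.0525]
ee_rot: [[0.346, 0.938, 0.02], [0.938, -0.346, -0.004], [0.003, 0.02, -1.0]]
ft_force: [-2.3, 1.0, 7.0]
finger_gap: 0.0383
```

Request:
servo_tool(
  motion=[0, 0, 0, 0],
)

```text
clock: 22.6
ee_pos: [0.6166, -0.1483, 0.0525]
ee_rot: [[0.346, 0.938, 0.02], [0.938, -0.346, -0.004], [0.003, 0.02, -1.0]]
ft_force: [-1.7, 0.6, 5.5]
finger_gap: 0.0382
```

Request:
servo_tool(
  motion=[0, 0, 1, 0],
)

```text
clock: 22.68
ee_pos: [0.6166, -0.1483, 0.0524]
ee_rot: [[0.346, 0.938, 0.019], [0.938, -0.346, -0.003], [0.003, 0.019, -1.0]]
ft_force: [-4.6, 1.2, 12.9]
finger_gap: 0.0384
```

Request:
servo_tool(
  motion=[0, 0, 1, 0],
)

```text
clock: 22.77
ee_pos: [0.6166, -0.1483, 0.0525]
ee_rot: [[0.346, 0.938, 0.018], [0.938, -0.346, -0.003], [0.003, 0.018, -1.0]]
ft_force: [-3.6, 1.8, 8.7]
finger_gap: 0.038
```

Rigid stop at TCP z 0.0525. The travel (14.3 mm from first touch), the catch peak, the pull and then the hard stop all match seating on the rim. Releasing.

Request:
servo_tool(
  motion=[0, 0, -0.3, 0, 0, 0, 0, 0, 0, 0, 0, 0, 0, 0, 0, 0, 0, 0, 0, 0, 0, 0, 0, 0, 0, 0, 0, 0, 0, 0, 0, 0],
  jaw=0,
)

```text
clock: 23.43
ee_pos: [0.6171, -0.1485, 0.0507]
ee_rot: [[0.346, 0.938, 0.02], [0.938, -0.346, -0.004], [0.004, 0.02, -1.0]]
ft_force: [0.4, -0.3, -0.1]
finger_gap: 0.0852
```

Request:
servo_tool(
  motion=[0, 0, -4, 0, 0, 0, -6, 0, 0, 0, -8, 0, 0, 0, -8, 0, 0, 0, -10, 0, 0, 0, -10, 0, 0, 0, -15, 0, 0, 0, -15, 0, 0, 0, -15, 0, 0, 0, -15, 0, 0, 0, -15, 0, 0, 0, -15, 0, 0, 0, 0, 0, 0, 0, 0, 0],
)

```text
clock: 24.6
ee_pos: [0.6162, -0.1486, 0.2064]
ee_rot: [[0.346, 0.938, 0.031], [0.938, -0.346, -0.007], [0.004, 0.031, -1.0]]
ft_force: [-0.7, -0.2, -1.3]
finger_gap: 0.0857
```

Run:
```python
from h import *
s=manip.get_state(); print(s['clock'],np.round(s['ee_pos'],3),np.round(s['ft_force'],1))
ims=[]
for n in ('scene','side'):
  _,p,W=shot(n); ims.append(p['pixels'][:,:,::-1])
  for l in ('pad','star_knob','flange','stop_pin'):
    for r in finder.tip_of(p,l): print(n,l,round(r['conf'],2),np.round(r['at'],4),np.round(proj(p,W,r['at'])))
f=lambda i:cv2.resize(i,(400,400),interpolation=cv2.INTER_CUBIC)
cv2.imwrite('pics/m11.png',np.hstack([f(ims[0][200:320,210:330]),f(ims[1][110:230,190:310])]))
```

```text
24.6 [ 0.616 -0.149  0.206] [-0.7 -0.2 -1.3]
scene pad 0.7 [0.4814 0.2752 0.037 ] [401. 203.]
scene pad 0.65 [ 0.6157 -0.1516  0.0524] [261. 286.]
scene pad 0.17 [ 0.6161 -0.1495  0.0625] [261. 282.]
scene star_knob 0.81 [ 0.545  -0.0869  0.0148] [277. 266.]
scene star_knob 0.43 [ 0.4684  0.2392 -0.0016] [384. 215.]
scene flange 0.68 [ 0.5698  0.0667 -0.0015] [344. 260.]
scene stop_pin 0.59 [ 0.6169 -0.1485  0.0609] [262. 283.]
scene stop_pin 0.47 [0.4852 0.275  0.0365] [402. 204.]
side pad 0.67 [ 0.6177 -0.1462  0.0535] [247. 159.]
side star_knob 0.48 [ 0.5414 -0.0875  0.0109] [254. 195.]
side star_knob 0.24 [ 0.6165 -0.1487  0.0386] [248. 163.]
side stop_pin 0.52 [0.4825 0.2774 0.0356] [151. 296.]
```

View pics/m11.png

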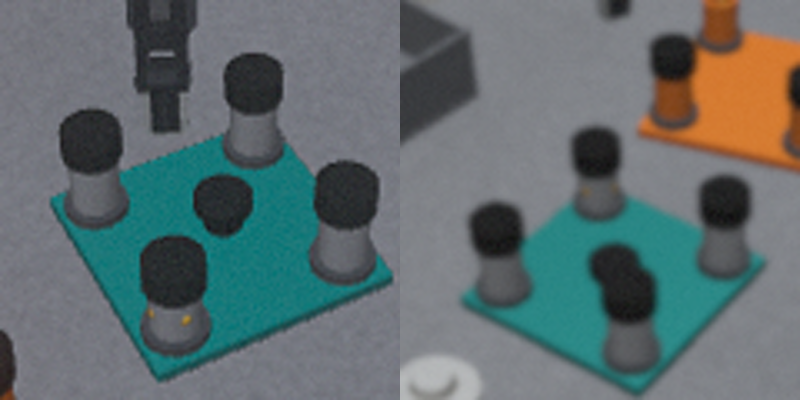

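The puck sits flat on the post in both views, at (173,268) and (597,155) in the crops, and the catches show pushed out below it. The knob is still at (222,205) and the gripper is clear.

```bash
python3 -c "
from plant import manip
print(manip.finish_job())"
```

```text
the job is handed in; nothing more can be done
None
```

The pad is in the teal stand's bare post, pressed down until it stopped hard against the rim. I then let go, lifted clear and handed the job in at about 25 s.

- **Seating:** the catches gave up to 13.9 N, then a slight pull, then a rigid stop 14.3 mm below first touch. That matches the described travel, and the highest force I read while pressing was 13.9 N vertical. Forces were read only at the end of each move, so a short peak between readings could have gone unseen.
- **Final check:** both fixed cameras show the puck upright on the post. The finder puts its underside at about z = 0.053 m, and the stop implies about 0.055 m. The star knob, pin and flange match their first positions within the finder's error.
- **What disagreed:**
  - My image estimate of the rim height (0.049 m) was about 6 mm below where the pad stopped.
  - Sideways ball-to-bore estimates differed by 3–6 mm between cameras. The pad went in with a side force of about 3–5 N, so the ball probably rubbed one side of the bore.
  - The tool drifted 1–2° off vertical during moves, and was about 1° off when I released the pad.

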